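# Put the craft knife away in its safety case

### The arm

A 6-joint arm with a two-finger parallel gripper is mounted at the origin on the work surface. World frame = base frame: x ahead of the robot, y to its left, z up, the work surface at z = 0. Lengths are in m, angles in rad, forces in N, time in s.
With the tool pointing down it reaches from about 0.35 to 0.775 m from the base axis. Payload 5.5 kg.
Tool frame: the origin (TCP) lies on the centre line of the jaws, within the pads' length; the fingertips stand 11 mm ahead of it and the grasp point (between the pads) lies 8 mm behind it; z points along the fingers, y is the line along which they close (so a half turn about z gives the same grasp; the last joint's range is limited). The gripper opens to 85 mm and grips with 20 to 120 N. Pads are 22 mm wide; open, the fingers measure 114 mm over their backs; the gripper's body (76 mm by 85 mm) begins 54 mm behind the grasp point. The pads swing forward as they close: fully open they stand 13 mm farther back than shut.
Start: joints at [1.195, 0.313, 0.046, 1.304, 0, 1.431], TCP at [0.134, 0.559, 0.242] pointing down, gripper open.
Joint ranges: [-2.76, 2.76], [-0.86, 1.69], [-1.03, 1.26], [-2.2, 2.34], [-1.47, 1.5], [-3.14, 3.14]. Speed limits (rad/s): [2.57, 2.57, 3.14, 3.14, 3.14, 3.14].

### API

Orientations are given as a unit quaternion [w, x, y, z].
In Python, from workcell import env, viewer, order, models gives the robot as it stands.
- The arm moves only by the tool drive_tool, never from a script. Its argument "series" is a list that holds one entry, the list of rows, each a list of 6 numbers: the shift along the tool's x, y, z each as a share of 120 mm, from -1 to 1, then the turn, a rotation vector about the tool's x, y, z each as a share of 180 degrees, from -1 to 1. A call has 1 to 20 rows; each row shifts and turns the commanded pose from where the row before left it, along the tool's axes as they then stand; what a row does not reach is not made up. A row lasts 1/8 s, in which the tool goes at most 62.5 mm and 10.7 degrees, less where a joint would pass 70% of its speed; a pose out of reach is approached as far as the arm can. A call with a number of a shift or a turn outside -1 to 1 is refused whole. A call with a gripper value outside its range is refused whole. "jaw" is the opening, from -1 (shut) to 1 (fully open), set as the call begins (left out, the last holds). The fingers move at their own pace and stop on an object; "grip_force" is the grip in N (left out, the last holds). Time passes only in rows, so rows that do not move let the fingers close. It gives the time, the measured TCP pose, the force, the opening and the grip force at its end, in the units of the state.
- env.get_state(): the state, without advancing time (a new reading comes with each control period).
- viewer.read_camera(name): name is "scene" or "side" or "wrist"; returns the picture (400x640x3 uint8, red, green, blue); there is no depth.
- viewer.camera_info(name): a dict with "intrinsics" (3x3 intrinsics, pixels), "R" (3x3) and "t" (3): a world point X has camera coordinates R X + t; the wrist camera has in their place "T_tool_cam" (4x4, takes a point from camera to tool coordinates, whose origin is the TCP and whose axes are the flange's). Camera axes: x right, y down, z forward; pixel columns grow to the right and rows downward; lengths in m; the calibration is good to about 2 mm. A picture is of the moment at which its call begins: read the wrist's pose just before it. camera_info takes no time and is no camera call.
- order.hand_in(): hands the job in; it is judged then, once.
Trained networks look in the newest picture that a camera, given by its name, has taken for a name from the list of things; names that differ only in an ending like _2 or _b are one class to them, and where a whole thing is asked for, a point or a joint stands for the part that bears it (a point fixed in the world has none). Each returns a list of dicts, best first, with "score" (0 to 1); they miss things now and then, are a little off and sometimes report something else, mostly with a low value. They report only what shows in the picture. A call takes as long as a camera call. They do not tell look-alikes from the thing itself.
- models.silhouettes(label, camera): "region" (400x640 bool, what is visible of it) and "location" ([column, row] in pixels, amid what is visible of it).
The state is a dict: "clock": time; "joint_pos": joint angles; "qvel": joint speeds; "tau": joint torques, N m; "tcp_pos": TCP position; "orientation": TCP orientation; "wrist_force": force on the tool from outside, world axes, zero at the start; "ft_torque": the same for the moment, N m; "finger_gap": finger opening in m; "grip_force": force on a finger pad.
Only numpy, scipy, OpenCV 4.12 (cv2) and the standard library are available. Lean on these libraries where they do the work, as an engineer would, in place of code of your own. Each camera call takes 0.05 s, during which the arm holds its last target. There are 200 camera calls.

### The job

Put the craft knife away: slide it blade first into the orange safety case until it is fully home. Then swing the red guard bar over to the front of the mouth until it is all the way down against its end stop. Leave the other things on the desk where they are.

Things in the scene. Friction and masses are not known exactly. Their poses are not given: they have to be found in the camera images.
- knife: Craft knife lying on the mat: square aluminium handle 14 x 14 mm, 126 mm long, rear blue, with a 38 mm blade (2 mm thick); 164 mm overall, 60 g, balanced within 10 mm of the origin. Origin: centre of the handle's underside; x to the blade tip, z up. Handle from x = -63 mm (butt) to +63 mm (last 8 mm a 10 mm collet), blade to +101 mm.
- knife_tip (a point): Point of the blade, on the knife's long axis, 101 mm ahead of the knife's origin and 7 mm above its underside.
- knife_butt (a point): Centre of the butt end of the handle, 63 mm behind the knife's origin, on the long axis.
- case: Safety case fixed to the desk: orange box 158 mm long, 29 wide, clear top at 47.5 mm, on a black base 60 wide, 12 high (x = -4 to 162). Origin: on the desk below the mouth; x points level into the case, z up. Channel 17 x 17 mm, 150 deep, floor at 24.5, axis 33 mm above the desk; before the mouth a flare 8 mm long, 26 wide.
- case_mouth (a point): Centre of the channel mouth (start of the straight channel), 33 mm above the desk; axes as the case.
- case_end (a point): Centre of the channel's inner end wall, 150 mm behind the mouth; axes as the case. The knife is fully home when the blade tip touches it; its butt then stands 14 mm before the mouth plane, 6 mm out of the flare.
- guard (a joint): Angle of the U-shaped guard (two steel arms on the case's sides, red cross bar). 0 = folded back over the case, arms 40 degrees above level; grows as the bar swings up, over and down before the mouth; end stop at 2.356 rad (bar 28 mm before the mouth plane, 39 mm above the desk). It stays where left; 1 N at the bar moves it. A knife over 9 mm too far out blocks it.
- guard_bar (a point): Middle of the red cross bar (10 mm diameter, 50 mm long, parallel to the case's y axis), 70 mm from the hinge axis.
- guard_hinge (a point): Middle of the guard's hinge axis: 42 mm behind the mouth plane, 33 mm above the desk; the axis runs along the case's y. 
- tape: Bystander: yellow roll of tape lying flat, 68 mm diameter, 19 mm high. Origin: centre of its underside.
- figurine: Bystander: painted figurine, 70 mm high, on a round black base of 48 mm diameter. Origin: centre of its underside.
- paintpot: Bystander: small paint pot, 34 mm diameter, 45 mm high. Origin: centre of its underside.
- glue: Bystander: white glue bottle, 40 mm diameter, 95 mm high. Origin: centre of its underside.
Not all that is in view belongs to the job. Of the things like the case, leave any that is blue or turquoise; of the rest the larger one is meant.

How it is judged:
By the outcome, as a careful person would: the job done as asked, in the order asked, and still so for the second after the job is handed in, with the robot touching nothing.
It also fails if it takes over 64 s, if anything falls off the work surface, if the arm or the gripper's body presses on something with over 40 N, if the wrist force passes 120 N, or if a joint passes its speed limit or range.

## Working session

There is one attempt and no reset: what is moved stays moved. The work goes in short steps, Python scripts to look and compute and a tool call to move; the robot and the scene stay as the last step left them, time stands still between calls to the robot, and variables do not carry over. Pictures are saved under pics/ and viewed, at most 10 in all, crops included, and the job is handed in when it is done.

Besides the shell and the picture viewer there is one more tool, called after "Emit:" as name(argument=value, ...) on one line, values as JSON. drive_tool: Moves the arm, as the interface text tells. Its arguments: {"type":"object","properties":{"series":{"type":"array"},"jaw":{"type":"number"},"grip_force":{"type":"number"}},"required":["series"]}

```bash
mkdir -p pics; ls
cat > h.py <<'E'
import numpy as np, cv2
from scipy.spatial.transform import Rotation as Ro
from workcell import env, viewer, order, models
def cam(n):
    i=viewer.camera_info(n); K=np.array(i["intrinsics"])
    if "R" in i: R=np.array(i["R"]);t=np.array(i["t"])
    else:
        s=env.get_state();q=s["orientation"]
        T=np.eye(4);T[:3,:3]=Ro.from_quat([q[1],q[2],q[3],q[0]]).as_matrix();T[:3,3]=s["tcp_pos"]
        W=np.linalg.inv(T@np.array(i["T_tool_cam"]));R=W[:3,:3];t=W[:3,3]
    return K,R,t
def proj(c,X):
    K,R,t=c; p=(np.atleast_2d(X)@R.T+t)@K.T; return p[:,:2]/p[:,2:]
def onz(c,uv,z):
    K,R,t=c; uv=np.atleast_2d(uv); d=np.c_[uv,np.ones(len(uv))]@np.linalg.inv(K).T@R; o=-R.T@t
    return o+d*((z-o[2])/d[:,2])[:,None]
def shot(n,f):
    c=cam(n); im=viewer.read_camera(n); cv2.imwrite(f"pics/{f}.png",im[:,:,::-1]); return c,im
E
python3 - <<'E'
from h import *
s=env.get_state(); print(s)
a=[]
for n in ("scene","side"):
    c,im=shot(n,n+"0"); print(n,-c[1].T@c[2],c[1][2])
    for l in ("knife","case","guard","tape","figurine","paintpot","glue"):
        for d in models.silhouettes(l,n):
            m=d["region"]; print(l,round(d["score"],2),np.round(d["location"]),m.sum(),onz(c,d["location"],0.02)[0].round(3))
    a.append(im)
E
```

```text
pics
{'clock': 0.0, 'joint_pos': array([ 1.19539780e+00,  3.13991253e-01,  4.49442424e-02,  1.30357263e+00,
       -2.94805533e-06,  1.43118376e+00]), 'qvel': array([-0.00133722,  0.00168503, -0.001125  ,  0.00044535,  0.00143148,
       -0.00029327]), 'tau': array([ 1.94687163e-03, -4.80621350e+01,  2.98537052e+01,  1.89912989e-02,
       -2.13070161e-04,  5.17108532e-06]), 'tcp_pos': array([0.13415762, 0.55861986, 0.24139984]), 'orientation': array([-2.30745328e-04,  1.17620027e-01,  9.93058255e-01, -8.81972900e-04]), 'wrist_force': array([-0.24045709, -0.14518561,  0.39233036]), 'ft_torque': array([ 0.01716921, -0.02044527,  0.00938769]), 'grip_force': 0.0, 'finger_gap': 0.08553110092068451}
scene [ 1.11788265 -0.17003993  0.83188045] [-0.62296803  0.22099681 -0.75038073]
knife 0.94 [196. 246.] 316 [ 0.484 -0.271  0.02 ]
case 0.82 [368. 234.] 1588 [0.602 0.162 0.02 ]
case 0.72 [363. 134.] 484 [0.215 0.324 0.02 ]
case 0.64 [205. 307.] 2280 [ 0.663 -0.276  0.02 ]
case 0.6 [307. 197.] 696 [0.422 0.055 0.02 ]
guard 0.7 [372. 215.] 102 [0.546 0.201 0.02 ]
guard 0.69 [209. 292.] 240 [ 0
[... 166 characters left out ...]
]
glue 0.64 [443. 190.] 341 [0.532 0.436 0.02 ]
side [ 0.07439781 -1.12844899  0.79820066] [ 0.27075648  0.8263903  -0.49373069]
knife 0.67 [360. 292.] 370 [ 0.454 -0.293  0.02 ]
case 0.9 [432. 276.] 1375 [ 0.653 -0.285  0.02 ]
case 0.7 [272. 186.] 250 [0.362 0.293 0.02 ]
case 0.62 [302. 221.] 444 [0.403 0.054 0.02 ]
case 0.57 [220. 191.] 299 [0.192 0.304 0.02 ]
guard 0.59 [302. 205.] 67 [0.427 0.15  0.02 ]
guard 0.59 [432. 248.] 84 [ 0.714 -0.174  0.02 ]
guard 0.16 [311. 161.] 189 [0.547 0.451 0.02 ]
tape 0.7 [269. 188.] 227 [0.351 0.287 0.02 ]
figurine 0.75 [401. 188.] 196 [0.784 0.173 0.02 ]
paintpot 0.55 [437. 231.] 198 [ 0.77  -0.098  0.02 ]
glue 0.46 [311. 158.] 233 [0.555 0.48  0.02 ]
```

View pics/scene0.png

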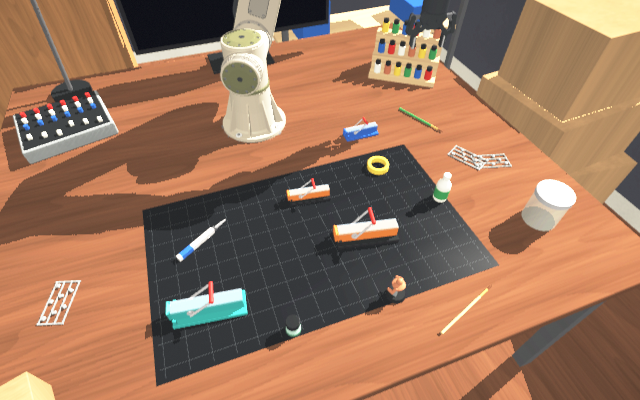

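View pics/side0.png

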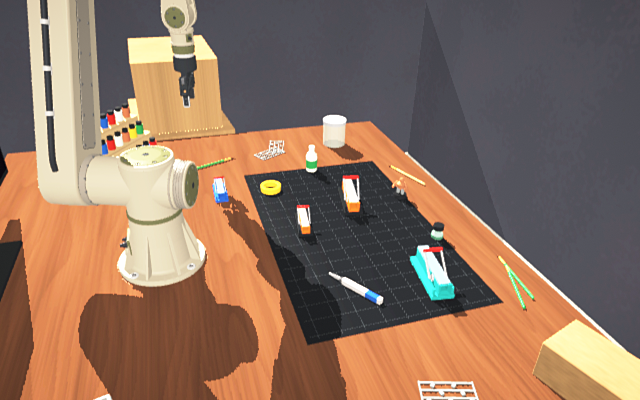

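The scene picture shows the knife with its blue butt at (180,257) and its tip at (225,221). The larger orange case is at (365,232): its guard is folded towards the right, so its mouth is the left end, near (335,235). The small orange case is at (308,193), and the blue and turquoise ones are to be left alone. The side picture agrees, with the case at (351,192) and the knife at (358,289).

Run:
```python
from h import *
c=cam("scene")
print("T",np.array(viewer.camera_info("wrist")["T_tool_cam"]).round(3), viewer.camera_info("wrist")["intrinsics"])
print("butt,tip",onz(c,[[180,257],[225,221]],0.007).round(3))
print("case ends",onz(c,[[335,228],[397,221]],0.0475).round(3), "bar",onz(c,[372,215],0.078).round(3))
c=cam("side")
print("butt,tip",onz(c,[[381,299],[330,274]],0.007).round(3)); print("case ends",onz(c,[[351,206],[350,180]],0.0475).round(3))
```

```text
T [[-0.001 -0.952 -0.307  0.078]
 [ 1.    -0.    -0.001  0.   ]
 [ 0.    -0.307  0.952 -0.132]
 [ 0.     0.     0.     1.   ]] [[329.77163033   0.         314.7761271 ]
 [  0.         329.77163033 200.29791938]
 [  0.           0.           1.        ]]
butt,tip [[ 0.496 -0.315  0.007]
 [ 0.418 -0.184  0.007]]
case ends [[0.573 0.079 0.047]
 [0.607 0.241 0.047]] bar [[0.587 0.174 0.078]]
butt,tip [[ 0.5   -0.315  0.007]
 [ 0.411 -0.19   0.007]]
case ends [[0.559 0.058 0.047]
 [0.615 0.221 0.047]]
```

Emit:
drive_tool(series=[[[0,0,0,0,0,0.059],[0,0,0,0,0,0.059],[0,0,0,0,0,0.059],[0,0,0,0,0,0.059],[-0.473,0.124,0,0,0,0],[-0.473,0.124,0,0,0,0],[-0.473,0.124,0,0,0,0],[-0.473,0.124,0,0,0,0],[-0.473,0.124,0,0,0,0],[-0.473,0.124,0,0,0,0],[-0.473,0.124,0,0,0,0],[-0.473,0.124,0,0,0,0],[-0.473,0.124,0,0,0,0],[-0.473,0.124,0,0,0,0],[0,0,0,0,0,0],[0,0,0,0,0,0]]])

```text
clock: 2.8
tcp_pos: [0.5749, 0.1717, 0.2419]
orientation: [-0.001, 0.47, 0.883, -0.0]
wrist_force: [-0.2, -0.6, -0.5]
finger_gap: 0.0852
grip_force: 0.0
```

Run:
```python
from h import *
c,im=shot("wrist","w_case")
for l in ("case","guard"):
    for d in models.silhouettes(l,"wrist"):
        m=d["region"]; print(l,round(d["score"],2),np.round(d["location"]),m.sum(),onz(c,d["location"],0.04)[0].round(3))
```

```text
case 0.96 [136. 162.] 5128 [0.416 0.079 0.04 ]
case 0.64 [321. 185.] 8371 [0.588 0.166 0.04 ]
guard 0.96 [323. 202.] 996 [0.6   0.152 0.04 ]
```

View pics/w_case.png

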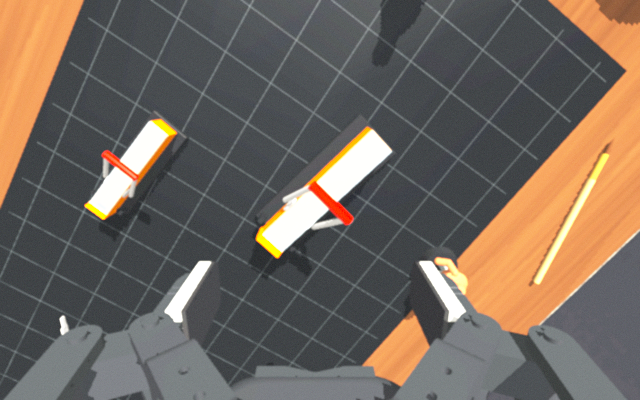

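The wrist picture shows the big orange case from its mouth end at (268,240) to its rear at (380,140), with the red bar at (330,202). The small orange case is at (135,165).

Run:
```python
from h import *
c=cam("wrist"); im=cv2.imread("pics/w_case.png")
hsv=cv2.cvtColor(im,cv2.COLOR_BGR2HSV)
roi=np.zeros((400,640),bool); roi[105:270,245:405]=1
wh=roi&(hsv[...,1]<40)&(hsv[...,2]>200); og=roi&(hsv[...,0]>8)&(hsv[...,0]<28)&(hsv[...,1]>120)&(hsv[...,2]>120)
red=roi&((hsv[...,0]<5)|(hsv[...,0]>174))&(hsv[...,1]>150)&(hsv[...,2]>90)
for nm,m in (("white",wh),("orange",og),("red",red)):
    ys,xs=np.nonzero(m); z=.078 if nm=="red" else .0475
    P=onz(c,np.c_[xs,ys],z)[:,:2]
    r=cv2.minAreaRect(np.float32(P*1000)); print(nm,m.sum(),np.round(r[0],1),np.round(r[1],1),round(r[2],1))
    print(np.round(cv2.boxPoints(r),1).tolist())
v=cv2.resize(im[100:275,240:410],None,fx=3.4,fy=3.4,interpolation=cv2.INTER_CUBIC); cv2.imwrite("pics/crop1.png",v)
```

```text
white 4316 [599.8 159.7] [159.5  58.8] 72.2
[[547.4000244140625, 92.69999694824219], [603.4000244140625, 74.80000305175781], [652.0999755859375, 226.6999969482422], [596.0999755859375, 244.6999969482422]]
orange 667 [586.1 157.5] [169.1  38.1] 82.1
[[555.5999755859375, 76.4000015258789], [593.4000244140625, 71.0999984741211], [616.7000122070312, 238.6999969482422], [578.9000244140625, 243.89999389648438]]
red 249 [599.3 165. ] [12.4 53.3] 78.3
[[571.9000244140625, 164.39999389648438], [624.0999755859375, 153.60000610351562], [626.5999755859375, 165.6999969482422], [574.4000244140625, 176.5]]
```

View pics/crop1.png

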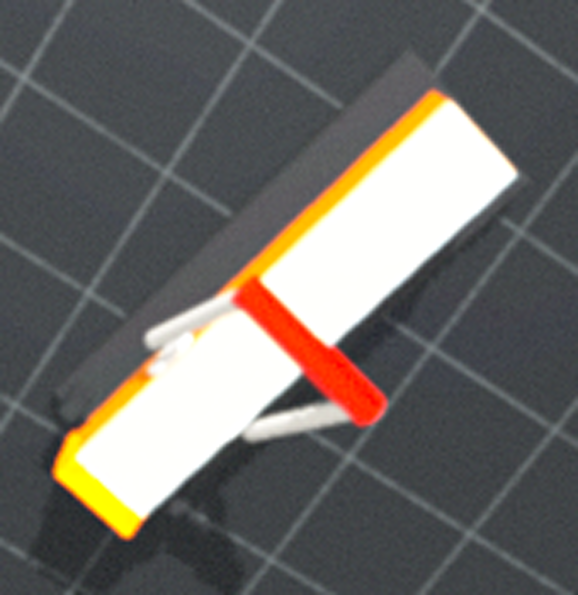

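The crop shows the clear top's outline, with corners near (77,458), (140,520), (518,175) and (447,98). The flare is in front at the lower left, and the red bar runs from (250,290) to (370,405).

Run:
```python
from h import *
c=cam("wrist"); im=cv2.imread("pics/w_case.png")
f=lambda p:np.array(p)/3.4-0.5+0.5/3.4+[240,100]
P=onz(c,f([[77,458],[140,520],[518,175],[447,98]]),.0475); print((P*1000).round(1))
for a,b in ((0,1),(1,2),(2,3),(3,0)): d=P[b]-P[a]; print(np.linalg.norm(d)*1000, np.degrees(np.arctan2(d[1],d[0])))
# refine right/left edges by subpixel line fit on gray gradient in saturation/blue channel
bl=cv2.GaussianBlur(im[...,0].astype(np.float32),(0,0),.8)
px=f([[77,458],[140,520],[518,175],[447,98]])
for i,(a,b) in enumerate(((0,1),(1,2),(2,3),(3,0))):
    A,B=px[a],px[b]; t=(B-A)/np.linalg.norm(B-A); n=np.array([-t[1],t[0]]); pts=[]
    for s in np.linspace(.08,.92,60):
        q=A+s*(B-A); o=np.arange(-4,4.01,.1); X=(q+o[:,None]*n).astype(np.float32)
        v=cv2.remap(bl,X[None,:,0],X[None,:,1],cv2.INTER_LINEAR)[0]; g=np.abs(np.gradient(v)); k=g.argmax()
        if g[k]>3: pts.append(q+o[k]*n)
    pts=np.array(pts); W=onz(c,pts,.0475)[:,:2]*1000
    for _ in range(6):
        vx,vy,x0,y0=cv2.fitLine(np.float32(W),cv2.DIST_HUBER,0,.01,.01).ravel(); r=(W-[x0,y0])@[-vy,vx]; W=W[np.abs(r)<max(.5,2*np.median(np.abs(r)))]
    print(i,len(pts),len(W),"pt",x0,y0,"ang",np.degrees(np.arctan2(vy,vx))%180, "rms",r.std())
```

```text
[[564.5  87.2  47.5]
 [592.6  79.9  47.5]
 [624.4 236.2  47.5]
 [593.9 242.2  47.5]]
29.049611014828834 -14.379900574447412
159.48307509718606 78.49079192426824
31.084997625789356 168.8332473490744
157.85600675513496 -100.75738792457179
0 60 57 pt 578.45557 83.32755 ang 167.85722 rms 0.1990671529121082
1 55 52 pt 610.01135 163.38838 ang 78.61007 rms 0.2083447485947267
2 60 60 pt 608.1282 240.01923 ang 168.51132 rms 0.19388205048113907
3 49 42 pt 581.00305 177.4763 ang 78.465294 rms 0.2040604980636266
```

Emit:
drive_tool(series=[[[0,0,0,0,0,0.0506],[0,0,0,0,0,0.0506],[0,0,0,0,0,0.0506],[0,0,0,0,0,0.0506],[0,0,0,0,0,0.0506],[0,0.171,0.2,0,0,0],[0,0,0.2,0,0,0],[0,0,0,0,0,0],[0,0,0,0,0,0]]])

```text
clock: 4.08
tcp_pos: [0.5951, 0.1686, 0.1955]
orientation: [0.0, 0.774, 0.633, 0.0]
wrist_force: [0.0, 0.7, 0.6]
finger_gap: 0.0856
grip_force: 0.0
```

```bash
cat > edge.py <<'E'
from h import *
def line(c,im,A,B,z,ch=0,h=4):
    """subpixel edge line near pixel segment A-B, returned in world mm at height z"""
    bl=cv2.GaussianBlur(im[...,ch].astype(np.float32),(0,0),.8); A=np.array(A,float);B=np.array(B,float)
    t=(B-A)/np.linalg.norm(B-A); n=np.array([-t[1],t[0]]); pts=[]
    for s in np.linspace(.05,.95,60):
        q=A+s*(B-A); o=np.arange(-h,h+.01,.1); X=(q+o[:,None]*n).astype(np.float32)
        v=cv2.remap(bl,X[None,:,0],X[None,:,1],cv2.INTER_LINEAR)[0]; g=np.abs(np.gradient(v)); k=g.argmax()
        if g[k]>2: pts.append(q+o[k]*n)
    W=onz(c,np.array(pts),z)[:,:2]*1000
    for _ in range(6):
        vx,vy,x0,y0=cv2.fitLine(np.float32(W),cv2.DIST_HUBER,0,.01,.01).ravel(); r=(W-[x0,y0])@[-vy,vx]; W=W[np.abs(r)<max(.5,2*np.median(np.abs(r)))]
    return np.array([x0,y0]),np.degrees(np.arctan2(vy,vx))%180,len(W),r.std()
E
python3 - <<'E'
from h import *
c,im=shot("wrist","w_case2"); print(env.get_state()["tcp_pos"],-c[1].T@c[2])
for d in models.silhouettes("guard","wrist"): print(d["score"],d["location"])
d=models.silhouettes("case","wrist"); print([(x["score"],x["location"],x["region"].sum()) for x in d])
E
```

```text
[0.59539832 0.16844698 0.19583719] [0.6113721  0.24589656 0.32705017]
0.95 [316.6, 208.0]
0.39 [131.0, 319.5]
[(0.98, [154.0, 271.4], np.int64(2046)), (0.62, [312.2, 182.9], np.int64(10581))]
```

View pics/w_case2.png

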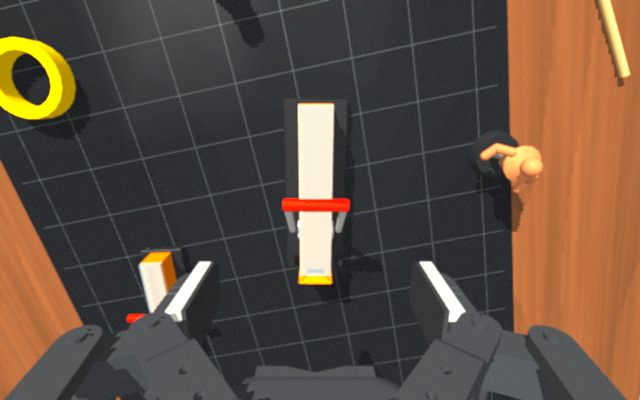

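The picture looks straight down on the case: the top spans columns 298 to 333, with its rear at row 104, front at row 276 and flare to row 284. The red bar is at (316,204).

Run:
```python
from edge import *
c=cam("wrist"); im=cv2.imread("pics/w_case2.png")
a=np.radians(78.55); ex=np.array([np.cos(a),np.sin(a)]); ey=np.array([np.sin(a),-np.cos(a)])
for nm,A,B,z in (("L",(298,110),(298,190),.0475),("R",(333,110),(333,190),.0475),("L2",(299,235),(300,270),.0475),("R2",(332,235),(332,270),.0475),("rear",(300,104),(331,104),.0475),("front",(302,276),(330,276),.0475),("flare",(302,284),(330,284),.0475),("barT",(290,198),(345,198),.078),("barB",(290,210),(345,210),.078)):
    for ch in (0,2):
        p,an,n,s=line(c,im,A,B,z,ch); print(nm,ch,p.round(1),"s",(p@ex).round(1),"n",(p@ey).round(1),"ang",an.round(2),n,s.round(2))
hsv=cv2.cvtColor(im,cv2.COLOR_BGR2HSV); m=((hsv[...,0]<5)|(hsv[...,0]>174))&(hsv[...,1]>150)&(hsv[...,2]>90); m[:,:260]=0;m[:,370:]=0;m[:190]=0;m[220:]=0
ys,xs=np.nonzero(m); print("bar cols",xs.min(),xs.max(),ys.min(),ys.max()); P=onz(c,[[xs.min()-.5,204],[xs.max()+.5,204]],.08)[:,:2]*1000; print(P@ey,P@ex)
for A,B in (((285,105),(285,160)),((347,105),(347,160))):
    p,an,n,s=line(c,im,A,B,.012,1); print("base",p,"n",p@ey,an,n,s)
```

```text
L 0 [589.9 206.6] s 319.6 n 537.2 ang 78.95 55 0.21
L 2 [589.5 205.6] s 318.5 n 536.9 ang 77.46 58 0.22
R 0 [618.5 198.4] s 317.2 n 566.8 ang 78.17 54 0.23
R 2 [618.3 196.9] s 315.7 n 566.9 ang 78.22 58 0.24
L2 0 [569.3 106.9] s 217.8 n 536.8 ang 77.98 56 0.23
L2 2 [568.3 106. ] s 216.7 n 535.9 ang 77.87 59 0.22
R2 0 [597.2  95.2] s 211.9 n 566.4 ang 78.94 39 0.16
R2 2 [598.4 100.5] s 217.3 n 566.5 ang 77.76 50 0.24
rear 0 [610.3 237.5] s 354.0 n 551.0 ang 168.72 60 0.14
rear 2 [612.9 238.6] s 355.5 n 553.4 ang 168.6 60 0.19
front 0 [577.7  82.9] s 195.9 n 549.7 ang 168.38 41 0.05
front 2 [580.6  85.6] s 199.2 n 552.0 ang 168.41 18 0.05
flare 0 [571.2  75.2] s 187.1 n 544.9 ang 168.2 15 0.05
flare 2 [577.8  72.7] s 185.9 n 551.9 ang 168.84 54 0.17
barT 0 [594.1 168.1] s 282.7 n 548.9 ang 166.24 43 0.24
barT 2 [601.4 168. ] s 284.0 n 556.1 ang 168.29 22 0.21
barB 0 [593.  158.5] s 273.1 n 549.8 ang 168.5 34 0.21
barB 2 [605.5 155.2] s 272.3 n 562.6 ang 168.37 17 0.16
bar cols 281 349 198 212
[524.1817167 578.7796542] [279.16863371 279.06070102]Traceback (most recent call last):
  File "<stdin>", line 10, in <module>
  File "edge.py", line 10, in line
    W=onz(c,np.array(pts),z)[:,:2]*1000
      ~~~^^^^^^^^^^^^^^^^^^^
  File "h.py", line 15, in onz
    K,R,t=c; uv=np.atleast_2d(uv); d=np.c_[uv,np.ones(len(uv))]@np.linalg.inv(K).T@R; o=-R.T@t
                                     ~~~~~~~~~~~~~~~~~~~~~~~~~~^~~~~~~~~~~~~~~~~~~
ValueError: matmul: Input operand 1 has a mismatch in its core dimension 0, with gufunc signature (n?,k),(k,m?)->(n?,m?) (size 3 is different from 1)
```

Emit:
drive_tool(series=[[[-0.456,-0.054,0,0,0,0],[-0.456,-0.054,0,0,0,0],[-0.456,-0.054,0,0,0,0],[-0.456,-0.054,0,0,0,0],[-0.456,-0.054,0,0,0,0],[-0.456,-0.054,0,0,0,0],[-0.456,-0.054,0,0,0,0],[-0.456,-0.054,0,0,0,0],[0,0,0,0,0,-0.0506],[0,0,0,0,0,-0.0506],[0,0,0,0,0,-0.0506],[0,0,0,0,0,-0.0506],[0,0,0,0,0,-0.0506],[0,0,0,0,0,0],[0,0,0,0,0,0]]])

```text
clock: 6.1
tcp_pos: [0.4572, -0.2509, 0.1948]
orientation: [0.0, 0.471, 0.882, -0.0]
wrist_force: [0.3, -0.1, -0.8]
finger_gap: 0.0856
grip_force: 0.0
```

Run:
```python
from h import *
c,im=shot("wrist","w_knife"); print(env.get_state()["tcp_pos"],-c[1].T@c[2])
for d in models.silhouettes("knife","wrist"):
    ys,xs=np.nonzero(d["region"]); print(d["score"],d["location"],len(xs),xs.min(),xs.max(),ys.min(),ys.max())
    P=onz(c,np.c_[xs,ys],.008)[:,:2]*1000
    vx,vy,x0,y0=cv2.fitLine(np.float32(P),cv2.DIST_HUBER,0,.01,.01).ravel(); s=(P-[x0,y0])@[vx,vy]
    print(np.degrees(np.arctan2(vy,vx)),x0,y0,[x0+vx*s.min(),y0+vy*s.min()],[x0+vx*s.max(),y0+vy*s.max()],np.ptp(s))
```

```text
[ 0.45711651 -0.25086521  0.19463152] [ 0.41391707 -0.18530261  0.32625514]
0.76 [312.1, 189.2] 1766 303 320 91 253
-57.80977 461.72183 -264.51422 [np.float64(411.3712439036468), np.float64(-184.52859443948256)] [np.float64(499.14347002097367), np.float64(-323.9612553961475)] 164.75870476830204
```

View pics/w_knife.png

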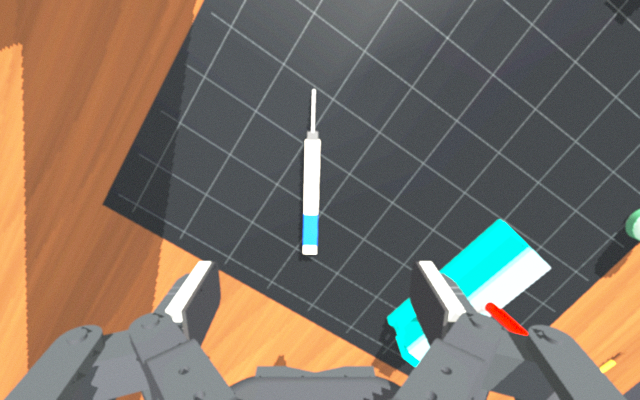

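The knife lies clear from its tip at (314,90) to its butt at (310,253), and its length comes out at 165 mm against 164 expected. The turquoise case at right is clear of the fingers.

Emit:
drive_tool(series=[[[0,0,0,0,0,0.009],[-0.28,-0.0145,0.3,0,0,0],[-0.28,-0.0145,0.3,0,0,0],[0,0,0.3,0,0,0],[0,0,0.25,0,0,0],[0,0,0.15,0,0,0],[0,0,0.12,0,0,0],[0,0,0.087,0,0,0],[0,0,0,0,0,0],[0,0,0,0,0,0]]], jaw=0.2)

```text
clock: 7.45
tcp_pos: [0.4905, -0.3097, 0.0141]
orientation: [0.001, 0.482, 0.876, -0.0]
wrist_force: [0.3, -0.3, -0.5]
finger_gap: 0.0511
grip_force: 0.0
```

Emit:
drive_tool(series=[[[0,0,0,0,0,0],[0,0,0,0,0,0],[0,0,0,0,0,0],[0,0,0,0,0,0],[0,0,0,0,0,0],[0,0,0,0,0,0]]], jaw=-1, grip_force=60)

```text
clock: 8.2
tcp_pos: [0.4905, -0.3097, 0.0142]
orientation: [0.001, 0.482, 0.876, -0.0]
wrist_force: [-1.3, 1.7, 5.5]
finger_gap: 0.0123
grip_force: 60.0
```

Emit:
drive_tool(series=[[[0,0,-0.1,0,0,0],[0,0,-0.3,0,0,0],[0,0,-0.4,0,0,0],[0,0,-0.2,0,0,0],[0.3115,0.326,0,0,0,0],[0.3115,0.326,0,0,0,0],[0.3115,0.326,0,0,0,0],[0.3115,0.326,0,0,0,0],[0,0,0,0,0,0.0488],[0,0,0,0,0,0.0488],[0,0,0,0,0,0.0488],[0,0,0,0,0,0.0488],[0,0,0,0,0,0.0488],[0,0,0,0,0,0],[0,0,0,0,0,0]]])

```text
clock: 10.07
tcp_pos: [0.542, -0.0993, 0.1336]
orientation: [-0.0, 0.774, 0.633, 0.0]
wrist_force: [0.6, -0.1, -1.2]
finger_gap: 0.0123
grip_force: 59.3
```

Run:
```python
from h import *
s=env.get_state(); print(s["tcp_pos"],s["orientation"],s["joint_pos"],s["finger_gap"],s["wrist_force"])
c,im=shot("wrist","w_held"); shot("side","s_held"); shot("scene","c_held")
for d in models.silhouettes("knife","wrist"):
    ys,xs=np.nonzero(d["region"]); print(d["score"],d["location"],len(xs),xs.min(),xs.max(),ys.min(),ys.max())
```

```text
[ 0.54201858 -0.09931226  0.13359614] [-2.91533646e-05  7.73755270e-01  6.33484634e-01  2.24091128e-05] [-3.26947560e-01  3.23495348e-01 -2.12977277e-01  1.03434945e+00
  6.88877344e-05  1.44254811e+00] 0.012338665182443384 [ 0.57595937 -0.0904539  -1.24621566]
0.5 [316.1, 145.3] 10153 295 334 0 302
```

View pics/w_held.png

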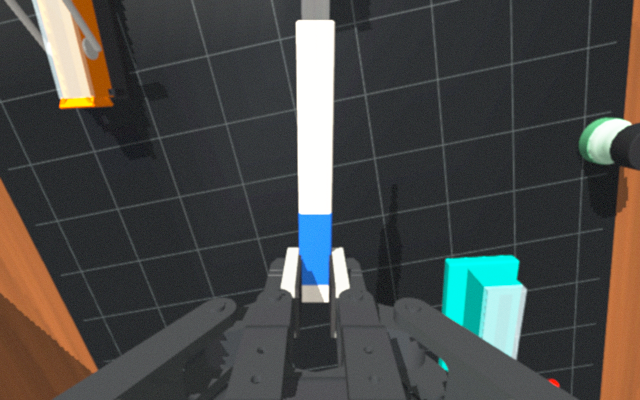

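The held knife shows from its collet at (315,20) to its butt at (315,300), straight in the jaws with columns 297–334. The case in the top left is the small orange one.

Run:
```python
from edge import *
c=cam("wrist"); im=cv2.imread("pics/w_held.png"); s=env.get_state(); z=s["tcp_pos"][2]
a=np.radians(78.45); ex=np.array([np.cos(a),np.sin(a)]); ey=np.array([np.sin(a),-np.cos(a)])
T=s["tcp_pos"][:2]*1000; print("tcp s,n",T@ex,T@ey, "yaw",np.degrees(2*np.arctan2(s["orientation"][2],s["orientation"][1])))
for nm,A,B in (("L",(297,30),(299,205)),("R",(334,30),(332,205)),("Lfar",(297,25),(297,100)),("Rfar",(334,25),(333,100)),("Lnear",(298,120),(299,205)),("Rnear",(333,120),(332,205)),("Lb",(299,215),(299,240)),("Rb",(331,215),(331,240)),("front",(300,21),(331,21)),("butt",(304,301),(326,301))):
    for zz in (z,):
        p,an,n,sd=line(c,im,A,B,zz,2); print(nm,"s",(p@ex).round(1),"n",(p@ey).round(2),"ang",an.round(2),n,sd.round(2))
```

```text
tcp s,n 11.21276279576567 550.9960170875308 yaw 78.52134349298139
L s 68.3 n 544.49 ang 78.42 60 0.14
R s 81.7 n 558.67 ang 78.53 60 0.14
Lfar s 101.3 n 544.51 ang 77.54 60 0.11
Rfar s 102.7 n 558.64 ang 78.31 60 0.11
Lnear s 63.6 n 544.44 ang 78.62 60 0.14
Rnear s 57.2 n 558.67 ang 78.71 60 0.14Traceback (most recent call last):
  File "<stdin>", line 7, in <module>
  File "edge.py", line 10, in line
    W=onz(c,np.array(pts),z)[:,:2]*1000
      ~~~^^^^^^^^^^^^^^^^^^^
  File "h.py", line 15, in onz
    K,R,t=c; uv=np.atleast_2d(uv); d=np.c_[uv,np.ones(len(uv))]@np.linalg.inv(K).T@R; o=-R.T@t
                                     ~~~~~~~~~~~~~~~~~~~~~~~~~~^~~~~~~~~~~~~~~~~~~
ValueError: matmul: Input operand 1 has a mismatch in its core dimension 0, with gufunc signature (n?,k),(k,m?)->(n?,m?) (size 3 is different from 1)
```

Emit:
drive_tool(series=[[[0,-0.003,0.4,0,0,0],[0,0,0.3,0,0,0],[0,0,0.0785,0,0,0],[0,0,0,0,0,0],[0,0,0,0,0,0]]])

```text
clock: 10.9
tcp_pos: [0.5431, -0.0997, 0.0416]
orientation: [0.001, 0.775, 0.633, 0.001]
wrist_force: [-0.1, -0.1, -1.3]
finger_gap: 0.0126
grip_force: 59.3
```

Run:
```python
from h import *
s=env.get_state(); t=s["tcp_pos"]; print(t,s["wrist_force"])
a=np.radians(78.45); ex=np.array([np.cos(a),np.sin(a),0]); ey=np.array([np.sin(a),-np.cos(a),0]); ez=np.array([0,0,1.])
W=lambda S,n,z:(S*ex+n*ey+z*ez)/1000
tip=W(t[:2]@ex[:2]*1000+147,550.7,33); mouth=W(188.5,550.7,33)
out=[]
for n in ("side","scene"):
    c,im=shot(n,n+"_pre"); q=proj(c,np.array([tip,mouth])); print(n,q.round(1)); x,y=q.mean(0).round().astype(int)
    v=cv2.resize(im[y-30:y+30,x-40:x+40,::-1],None,fx=5,fy=5,interpolation=cv2.INTER_CUBIC)
    for p,col in zip(q,((0,255,0),(255,0,255))): cv2.circle(v,tuple(((p-[x-40,y-30]+.5)*5).astype(int).tolist()),3,col,1)
    out.append(v)
cv2.imwrite("pics/pre.png",np.hstack(out))
```

```text
[ 0.54309333 -0.09970948  0.04161926] [-0.14854397 -0.08735922 -1.27651256]
side [[356.1 211.7]
 [354.5 206.7]]
scene [[322.1 234.6]
 [333.7 233.3]]
```

View pics/pre.png

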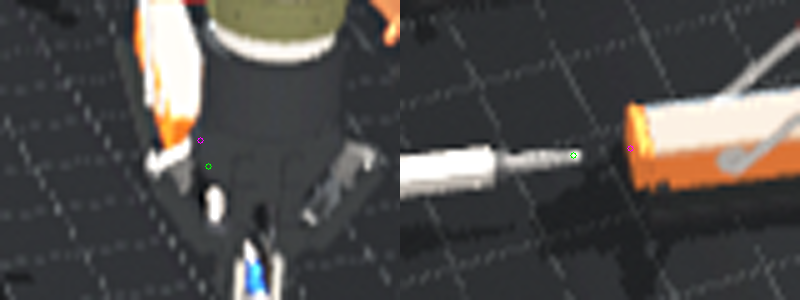

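Run:
```python
from h import *
a=np.radians(78.45); ex=np.array([np.cos(a),np.sin(a),0]); ey=np.array([np.sin(a),-np.cos(a),0]); ez=np.array([0,0,1.])
W=lambda S,n,z:(S*ex+n*ey+z*ez)/1000
X=np.array([W(S,550.7+w,z) for S,z in ((188.5,18),(188.5,47.5),(355,47.5)) for w in (-14.5,14.5)])
out=[]
for n in ("side","scene"):
    c=cam(n); im=cv2.imread(f"pics/{n}0.png"); q=proj(c,X); x,y=q.mean(0).round().astype(int); print(n,q.round(1).tolist())
    v=cv2.resize(im[y-30:y+30,x-40:x+40],None,fx=5,fy=5,interpolation=cv2.INTER_CUBIC)
    for p in q: cv2.circle(v,tuple(((p-[x-40,y-30]+.5)*5).astype(int).tolist()),3,(255,0,255),1)
    out.append(v)
cv2.imwrite("pics/chk.png",np.hstack(out))
```

```text
side [[349.7, 210.9], [358.8, 210.6], [350.2, 202.8], [359.4, 202.5], [342.7, 178.1], [351.2, 177.9]]
scene [[332.5, 232.3], [334.5, 241.1], [332.9, 225.5], [334.9, 234.4], [395.1, 218.2], [398.2, 226.8]]
```

View pics/chk.png

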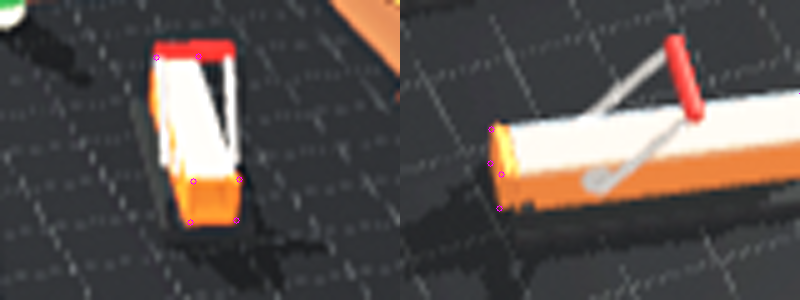

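Both overlays agree: the predicted corners of the mouth fall on the orange flare in the side and scene pictures. Now a small correction before inserting.

Emit:
drive_tool(series=[[[0,-0.012,0.0117,0,0,0],[0,0,0,0,0,0],[0,0,0,0,0,0]]])

```text
clock: 11.38
tcp_pos: [0.5403, -0.099, 0.0387]
orientation: [0.0, 0.775, 0.633, 0.0]
wrist_force: [-0.0, -0.4, -0.4]
finger_gap: 0.0123
grip_force: 59.3
```

Emit:
drive_tool(series=[[[0,0,0,0,0,0],[0,0,0,0,0,0]]])

```text
clock: 11.62
tcp_pos: [0.5403, -0.099, 0.0386]
orientation: [-0.0, 0.775, 0.633, 0.0]
wrist_force: [-1.0, 0.0, -0.8]
finger_gap: 0.012
grip_force: 59.3
```

Run:
```python
from h import *
for i in range(5):
    viewer.read_camera("side"); s=env.get_state(); t=s["tcp_pos"]*1000; print(s["clock"],t.round(2),"n",t[0]*.9798-t[1]*.2002,"s",t[0]*.2002+t[1]*.9798,np.abs(s["qvel"]).max())
```

```text
11.675 [540.36 -98.98  38.6 ] n 549.2657213350432 s 11.196139355491695 0.0022526917216870927
11.725 [540.33 -98.96  38.59] n 549.2287007455176 s 11.212659380664675 0.0012178712399358727
11.775 [540.34 -98.98  38.57] n 549.2435302528582 s 11.193944132858789 0.0011093203741333376
11.825 [540.31 -98.95  38.57] n 549.206373730827 s 11.219170679431855 0.00206562303353643
11.875 [540.34 -98.96  38.58] n 549.2356847949492 s 11.21841585577502 0.0010442636040055918
```

Emit:
drive_tool(series=[[[0,0.0117,-0.0125,0,0,0],[0,0,0,0,0,0],[0.125,0,0,0,0,0],[0.125,0,0,0,0,0],[0.125,0,0,0,0,0],[0.125,0,0,0,0,0],[0,0,0,0,0,0],[0,0,0,0,0,0],[0,0,0,0,0,0]]])

```text
clock: 13.0
tcp_pos: [0.5537, -0.0409, 0.0401]
orientation: [0.0, 0.775, 0.632, -0.0]
wrist_force: [-0.3, 0.1, -1.1]
finger_gap: 0.0124
grip_force: 59.3
```

Emit:
drive_tool(series=[[[0.125,0,0,0,0,0],[0.125,0,0,0,0,0],[0.125,0,0,0,0,0],[0.1,0,0,0,0,0],[0,0,0,0,0,0],[0,0,0,0,0,0]]])

```text
clock: 13.75
tcp_pos: [0.565, 0.0155, 0.0401]
orientation: [0.0, 0.774, 0.633, -0.0]
wrist_force: [-0.0, 0.3, -0.6]
finger_gap: 0.0121
grip_force: 59.3
```

Emit:
drive_tool(series=[[[0.12,0,0,0,0,0],[0.12,0,0,0,0,0],[0.12,0,0,0,0,0],[0,0,0,0,0,0],[0,0,0,0,0,0]]])

```text
clock: 14.38
tcp_pos: [0.5737, 0.0579, 0.0401]
orientation: [0.0, 0.774, 0.633, -0.0]
wrist_force: [-0.8, -0.1, -0.9]
finger_gap: 0.0124
grip_force: 59.3
```

Emit:
drive_tool(series=[[[0,0,0,0,0,0],[0,0,0,0,0,0],[0,0,0,0,0,0],[0,0,0,0,0,0],[-0.2,0,0,0,0,0],[-0.2,0,0.05,0,0,0],[0,0,0,0,0,0]]], jaw=0.0)

```text
clock: 15.25
tcp_pos: [0.5635, 0.0095, 0.0338]
orientation: [-0.0, 0.775, 0.632, -0.0]
wrist_force: [-1.0, -0.3, -0.5]
finger_gap: 0.0421
grip_force: 0.0
```

Emit:
drive_tool(series=[[[0,0,0,0,0,0],[0,0,0,0,0,0],[0,0,0,0,0,0],[0,0,0,0,0,0],[0,0,0,0,0,0],[0,0,0,0,0,0]]], jaw=-1, grip_force=40)

```text
clock: 16.0
tcp_pos: [0.5641, 0.0108, 0.0341]
orientation: [-0.0, 0.775, 0.633, 0.0]
wrist_force: [-0.3, 1.0, 0.8]
finger_gap: -0.0002
grip_force: 0.0
```

Run:
```python
from h import *
s=env.get_state(); t=s["tcp_pos"]*1000; print(s["clock"],t.round(2),"n",t[0]*.9798-t[1]*.2002,"s",t[0]*.2002+t[1]*.9798,s["finger_gap"],s["wrist_force"])
c,im=shot("wrist","w_push"); c2,im2=shot("scene","s_push"); q=proj(c2,np.array([.5737,.0579,.033]))[0]; x,y=q.round().astype(int)
v=cv2.resize(im2[y-30:y+30,x-40:x+40,::-1],(533,400),interpolation=cv2.INTER_CUBIC)
cv2.imwrite("pics/push.png",np.hstack([cv2.resize(im[150:,170:470,::-1],(267,222)).copy() if 0 else v,im[:,187:454,::-1]]))
```

```text
16.0 [564.14  10.76  34.11] n 550.58636185037 s 123.48043209464166 -0.0001632661585994048 [-0.2580043   0.96909846  0.80083267]
```

View pics/push.png

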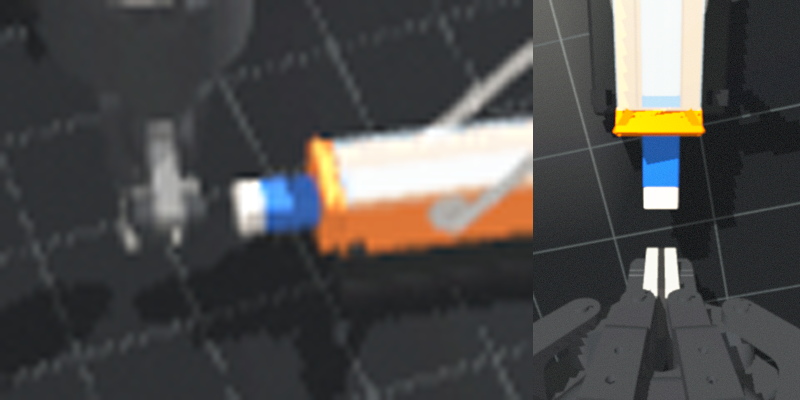

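The knife's butt stands about 33 mm out of the flare, and the closed fingers are lined up behind it. Now I push it home.

Emit:
drive_tool(series=[[[0.1,0,0,0,0,0],[0.1,0,0,0,0,0],[0.1,0,0,0,0,0],[0.05,0,0,0,0,0],[0,0,0,0,0,0],[0,0,0,0,0,0]]])

```text
clock: 16.85
tcp_pos: [0.5724, 0.0518, 0.0341]
orientation: [-0.0, 0.775, 0.633, -0.0]
wrist_force: [-0.4, 0.6, -0.0]
finger_gap: -0.0003
grip_force: 0.0
```

Emit:
drive_tool(series=[[[0.0165,0,0,0,0,0],[0,0,0,0,0,0],[0,0,0,0,0,0]]])

```text
clock: 17.23
tcp_pos: [0.573, 0.0536, 0.0342]
orientation: [-0.0, 0.775, 0.632, 0.0]
wrist_force: [0.1, -0.0, 0.1]
finger_gap: -0.0002
grip_force: 0.0
```

Emit:
drive_tool(series=[[[0.0165,0,0,0,0,0],[0,0,0,0,0,0],[0,0,0,0,0,0]]])

```text
clock: 17.6
tcp_pos: [0.5734, 0.0558, 0.0341]
orientation: [-0.0, 0.775, 0.633, 0.0]
wrist_force: [-0.6, -0.9, 0.1]
finger_gap: 0.0004
grip_force: 0.0
```

Emit:
drive_tool(series=[[[0.0125,0,0,0,0,0],[0,0,0,0,0,0],[0,0,0,0,0,0]]])

```text
clock: 17.98
tcp_pos: [0.5736, 0.0572, 0.0341]
orientation: [-0.0, 0.775, 0.633, 0.0]
wrist_force: [0.3, -0.1, -0.6]
finger_gap: -0.0004
grip_force: 0.0
```

Emit:
drive_tool(series=[[[0.0125,0,0,0,0,0],[0,0,0,0,0,0],[0,0,0,0,0,0]]])

```text
clock: 18.35
tcp_pos: [0.5739, 0.0585, 0.0341]
orientation: [0.0, 0.775, 0.632, -0.0]
wrist_force: [-0.1, -1.5, 0.5]
finger_gap: 0.0001
grip_force: 0.9
```

Run:
```python
from h import *
s=env.get_state(); t=s["tcp_pos"]*1000; print(s["clock"],"s",t[0]*.2002+t[1]*.9798,s["wrist_force"])
c,im=shot("wrist","w_push2"); hsv=cv2.cvtColor(im,cv2.COLOR_RGB2HSV)
col=im[90:260,316-2:316+3].mean(1).round().astype(int)
for i in range(0,170,4): print(90+i,col[i],end="; ")
```

```text
18.35 s 172.16350983929198 [-0.06968674 -1.46454066  0.47174075]
90 [245 248 248]; 94 [244 248 248]; 98 [244 248 248]; 102 [243 247 247]; 106 [244 248 248]; 110 [243 248 248]; 114 [244 248 247]; 118 [243 248 246]; 122 [244 248 247]; 126 [244 248 247]; 130 [243 248 247]; 134 [243 248 247]; 138 [243 248 247]; 142 [243 247 246]; 146 [243 247 247]; 150 [243 248 246]; 154 [243 248 247]; 158 [195 227 245]; 162 [186 226 245]; 166 [186 225 245]; 170 [186 224 245]; 174 [186 225 245]; 178 [186 225 245]; 182 [185 224 244]; 186 [186 224 245]; 190 [186 223 244]; 194 [187 225 245]; 198 [186 224 245]; 202 [184 224 244]; 206 [185 223 244]; 210 [186 223 245]; 214 [185 223 244]; 218 [186 223 244]; 222 [186 223 244]; 226 [185 222 244]; 230 [185 223 244]; 234 [250 234 222]; 238 [251 227 185]; 242 [255 235   0]; 246 [255 234   0]; 250 [255 234   0]; 254 [255 232   0]; 258 [255 153  47];
```

Emit:
drive_tool(series=[[[0.0125,0,0,0,0,0],[0,0,0,0,0,0],[0,0,0,0,0,0]]])

```text
clock: 18.77
tcp_pos: [0.574, 0.0588, 0.0341]
orientation: [0.001, 0.775, 0.632, -0.001]
wrist_force: [-1.0, -6.3, 2.0]
finger_gap: 0.0
grip_force: 3.2
```

Emit:
drive_tool(series=[[[0.0125,0,0,0,0,0],[0,0,0,0,0,0],[0,0,0,0,0,0]]])

```text
clock: 19.15
tcp_pos: [0.574, 0.059, 0.0342]
orientation: [0.002, 0.775, 0.632, -0.002]
wrist_force: [-2.2, -10.0, 2.7]
finger_gap: -0.0001
grip_force: 5.3
```

Emit:
drive_tool(series=[[[-0.1,0,0,0,0,0],[-0.2,0,0,0,0,0],[0,0,-0.42,0,0,0],[0,0,-0.42,0,0,0],[0,0,0,0,0,0],[0,0,0,0,0,0]]])

```text
clock: 19.9
tcp_pos: [0.5672, 0.0265, 0.1347]
orientation: [-0.0, 0.775, 0.633, 0.0]
wrist_force: [-0.0, 0.5, -0.8]
finger_gap: 0.0001
grip_force: 0.0
```

Run:
```python
from h import *
s=env.get_state(); t=s["tcp_pos"]*1000; print(s["clock"],t,"s",t[0]*.2002+t[1]*.9798,"n",t[0]*.9798-t[1]*.2002,s["wrist_force"])
c,im=shot("wrist","w_home"); c2,im2=shot("scene","s_home"); q=proj(c2,np.array([.5737,.0579,.033]))[0]; x,y=q.round().astype(int)
v=cv2.resize(im2[y-30:y+30,x-30:x+60,::-1],(533,400),interpolation=cv2.INTER_CUBIC)
cv2.imwrite("pics/home.png",np.hstack([v,im[:,187:454,::-1]]))
```

```text
19.9 [567.1696599   26.46044569 134.74297322] s 139.47331060161162 n 550.4154515384828 [-0.02533992  0.46809306 -0.7758743 ]
```

View pics/home.png

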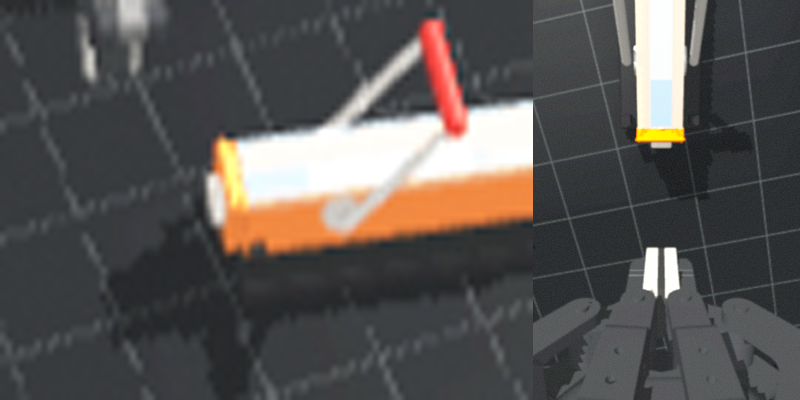

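The knife is home: about 6 mm of the butt stands out of the flare in both views. From here I check by numbers only. Next I work out the guard's angle.

```bash
cat > g.py <<'E'
from h import *
a=np.radians(78.45); ex=np.array([np.cos(a),np.sin(a),0]); ey=np.array([np.sin(a),-np.cos(a),0]); ez=np.array([0,0,1.])
def bar(q,w=0):
    th=np.radians(40)+q; return ((238.5+70*np.cos(th))*ex+(550.7+w)*ey+(33+70*np.sin(th))*ez)/1000
def ang(n,im,c=None):
    c=c or cam(n); hsv=cv2.cvtColor(im,cv2.COLOR_RGB2HSV)
    m=(((hsv[...,0]<5)|(hsv[...,0]>174))&(hsv[...,1]>150)&(hsv[...,2]>90))
    qs=np.linspace(-.1,2.5,261); best=[]
    near=np.zeros_like(m,np.uint8)
    for q in qs: p=proj(c,np.array([bar(q,-25),bar(q,25)])).round().astype(int); cv2.line(near,p[0].tolist(),p[1].tolist(),1,7)
    n_,lab,st,cen=cv2.connectedComponentsWithStats((m&(near>0)).astype(np.uint8))
    k=1+st[1:,4].argmax(); ce=cen[k]
    d=[np.linalg.norm(proj(c,bar(q))[0]-ce) for q in qs]; i=int(np.argmin(d)); return qs[i],d[i],st[k].tolist(),ce.round(1)
E
python3 - <<'E'
from g import *
for n,f in (("scene","scene0"),("side","side0"),("scene","s_home"),):
    print(f,ang(n,cv2.imread(f"pics/{f}.png")[:,:,::-1]))
q=ang("scene",cv2.imread("pics/s_home.png")[:,:,::-1])[0]; print("bar s",238.5+70*np.cos(np.radians(40)+q),"z",33+70*np.sin(np.radians(40)+q))
E
```

```text
scene0 (np.float64(0.23), np.float64(0.45552726531240917), [368, 207, 7, 17, 38], array([370.7, 215.2]))
side0 (np.float64(0.25), np.float64(0.6171469314785195), [342, 175, 17, 5, 64], array([350.6, 176.6]))
s_home (np.float64(0.23), np.float64(0.3967248674201727), [368, 207, 7, 17, 37], array([370.6, 215.3]))
bar s 280.453142275108 z 89.03511268164402
```

Emit:
drive_tool(series=[[[0.351,0,0,0,0,0],[0.351,0,0,0,0,0],[0.351,0,0,0,0,0],[0.351,0,0,0,0,0],[0,0,0,0,0,0],[0,0,0.2,0,0,0],[0,0,0.133,0,0,0],[0,0,0,0,0,0],[0,0,0,0,0,0]]])

```text
clock: 21.12
tcp_pos: [0.6012, 0.1909, 0.0952]
orientation: [-0.0, 0.775, 0.632, 0.0]
wrist_force: [-0.6, -0.4, 0.3]
finger_gap: 0.0
grip_force: 0.0
```

Run:
```python
from g import *
t=env.get_state()["tcp_pos"]*1000; print("s",t@ex,"n",t@ey,"z",t[2],env.get_state()["wrist_force"])
print(ang("scene",viewer.read_camera("scene")),ang("side",viewer.read_camera("side")))
```

```text
s 307.40940875239096 n 550.7667721577687 z 95.21483510107237 [-0.58046237 -0.44247277  0.2652264 ]
(np.float64(0.19999999999999998), np.float64(0.5288185263356533), [368, 207, 7, 17, 54], array([371.3, 215.4])) (np.float64(0.17), np.float64(0.7203940792606219), [342, 175, 17, 5, 52], array([350.2, 177. ]))
```

Emit:
drive_tool(series=[[[-0.096,0,0,0,0,0],[-0.079,0,-0.042,0,0,0],[-0.072,0,-0.04,0,0,0],[-0.103,0,-0.027,0,0,0],[-0.096,0,-0.008,0,0,0],[-0.104,0,0.008,0,0,0],[-0.095,0,0.027,0,0,0],[-0.072,0,0.036,0,0,0],[-0.063,0,0.035,0,0,0],[-0.041,0,0.031,0,0,0],[0,0,0,0,0,0],[0,0,0,0,0,0]]])

```text
clock: 22.72
tcp_pos: [0.5813, 0.0949, 0.0925]
orientation: [0.0, 0.775, 0.633, -0.0]
wrist_force: [-0.5, -0.0, -0.6]
finger_gap: -0.0002
grip_force: 0.0
```

Run:
```python
from g import *
t=env.get_state()["tcp_pos"]*1000; print("s",t@ex,"n",t@ey,"z",t[2],env.get_state()["wrist_force"])
c,i1=shot("scene","arc_s"); c2,i2=shot("side","arc_d")
print(ang("scene",i1),ang("side",i2))
```

```text
s 209.39375330512036 n 550.5288590345721 z 92.53365673156232 [-0.45982156 -0.03296669 -0.6430336 ]
(np.float64(1.5899999999999999), np.float64(0.609579011306338), [333, 212, 6, 17, 56], array([335.7, 219.9])) (np.float64(1.6099999999999999), np.float64(1.1512501540137063), [348, 190, 16, 4, 43], array([356.5, 191.4]))
```

Emit:
drive_tool(series=[[[0.03,0,0,0,0,0],[0,0,-0.2,0,0,0],[0,0,0,0,0,0],[-0.233,0,0,0,0,0],[0,0,0,0,0,0],[0,0,0.07,0,0,0],[-0.025,0,0.079,0,0,0],[-0.025,0,0.079,0,0,0],[-0.029,0,0.067,0,0,0],[-0.029,0,0.067,0,0,0],[-0.033,0,0.108,0,0,0],[0,0,0,0,0,0],[0,0,0,0,0,0]]])

```text
clock: 24.45
tcp_pos: [0.5727, 0.0551, 0.0596]
orientation: [-0.001, 0.774, 0.633, -0.0]
wrist_force: [0.6, 0.4, 0.6]
finger_gap: -0.0003
grip_force: 0.0
```

Run:
```python
from g import *
t=env.get_state()["tcp_pos"]*1000; print("s",t@ex,"n",t@ey,"z",t[2],env.get_state()["wrist_force"])
c,i1=shot("scene","dn_s"); c2,i2=shot("side","dn_d")
print(ang("scene",i1),ang("side",i2))
```

```text
s 168.69835385681563 n 550.0956214289663 z 59.61489507642717 [0.60089701 0.36532409 0.60303119]
(np.float64(2.5), np.float64(1.9221456340268577), [326, 232, 4, 10, 27], array([327.4, 236.5])) (np.float64(2.33), np.float64(0.5291524370798395), [347, 206, 17, 4, 38], array([356.2, 207.7]))
```

Emit:
drive_tool(series=[[[0,0,0.025,0,0,0],[0,0,0,0,0,0],[0,0,0,0,0,0]]])

```text
clock: 24.92
tcp_pos: [0.573, 0.0545, 0.0572]
orientation: [-0.0, 0.775, 0.633, 0.0]
wrist_force: [-0.7, -0.4, -0.2]
finger_gap: 0.0001
grip_force: 0.0
```

Emit:
drive_tool(series=[[[0,0,0.0165,0,0,0],[0,0,0,0,0,0],[0,0,0,0,0,0]]])

```text
clock: 25.3
tcp_pos: [0.573, 0.0544, 0.0552]
orientation: [-0.0, 0.775, 0.632, 0.0]
wrist_force: [0.3, -0.2, 0.1]
finger_gap: 0.0002
grip_force: 0.1
```

Emit:
drive_tool(series=[[[0,0,0.0125,0,0,0],[0,0,0,0,0,0],[0,0,0,0,0,0]]])

```text
clock: 25.68
tcp_pos: [0.5732, 0.0544, 0.0548]
orientation: [0.0, 0.775, 0.633, 0.0]
wrist_force: [-2.6, -0.5, 8.5]
finger_gap: -0.0002
grip_force: 3.9
```

Emit:
drive_tool(series=[[[0,0,0.0125,0,0,0],[0,0,0,0,0,0],[0,0,0,0,0,0]]])

```text
clock: 26.05
tcp_pos: [0.5733, 0.0544, 0.0544]
orientation: [0.001, 0.775, 0.633, 0.001]
wrist_force: [-5.4, -0.5, 16.1]
finger_gap: -0.0002
grip_force: 7.8
```

Emit:
drive_tool(series=[[[0,0,-0.1,0,0,0],[0,0,-0.4,0,0,0],[0,0,-0.4,0,0,0],[-0.4,0,-0.2,0,0,0],[0,0,0,0,0,0],[0,0,0,0,0,0]]])

```text
clock: 26.8
tcp_pos: [0.5632, 0.0075, 0.1838]
orientation: [-0.0, 0.775, 0.632, 0.0]
wrist_force: [-0.3, -0.9, 0.2]
finger_gap: -0.0001
grip_force: 0.0
```

Run:
```python
from g import *
s=env.get_state(); t=s["tcp_pos"]*1000; print(s["clock"],"s",t@ex,"z",t[2],s["wrist_force"])
for n in ("scene","side","wrist"): print(n,ang(n,*shot(n,"fin_"+n)[::-1]))
c=cam("scene")
for l in ("tape","figurine","paintpot","glue"):
    for d in models.silhouettes(l,"scene")[:1]: print(l,d["score"],d["location"])
```

```text
26.8 s 120.09673305759499 z 183.78552374314816 [-0.3095218  -0.89899576  0.16495475]
scene (np.float64(2.39), np.float64(0.24016614906169195), [324, 224, 6, 18, 37], array([325.9, 233.3]))
side (np.float64(2.38), np.float64(0.27504828719098184), [347, 207, 17, 4, 42], array([355.9, 208.7]))
wrist (np.float64(2.33), np.float64(2.8661679741689605), [284, 128, 64, 10, 310], array([313.2, 134.6]))
tape 0.72 [377.7, 162.2]
figurine 0.94 [395.2, 289.5]
glue 0.92 [442.6, 189.7]
```

```bash
python3 -c "
from workcell import order; print(order.hand_in())"
```

```text
the job is handed in; nothing more can be done
None
```

The knife is fully home in the larger orange case, the guard is down against its end stop (measured about 2.36 rad), and the job was handed in at about 27 s with no bystander touched; I viewed 11 pictures against the limit of 10.

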